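Lay out a painting place in a craft workshop

ROBOT

A 6-joint arm with a two-finger parallel gripper is mounted at the origin on the work surface. World frame = base frame: x ahead of the robot, y to its left, z up, the work surface at z = 0. Lengths are in m, angles in degrees, forces in N, time in s.
With the tool pointing down it reaches from about 0.425 to 0.95 m from the base axis. Payload 3.5 kg.
Tool frame: the origin (TCP) lies midway between the tips of the shut fingers; the grasp point (between the pads) lies arm.hold_point_z behind it (arm.hold_point_z is the distance from the TCP to the grasp point, in m); y points along the fingers, z is the direction in which the jaws open and shut, and the axes are right-handed (so a half turn about y gives the same grasp; the last joint's range is limited). The gripper opens to 85 mm and grips with 20 to 120 N. Pads are 22 mm wide; open, the fingers measure 114 mm over their backs; the gripper's body (76 mm by 85 mm) begins 54 mm behind the grasp point. The pads swing forward as they close: fully open they stand 13 mm farther back than shut.
Start: joints at [58.614, 16.404, 90.338, -0, 73.258, -8.594], TCP at [0.261, 0.622, 0.195] pointing down, gripper open.
Joint ranges: [-158.93, 158.93], [-51.34, 127.21], [12.03, 142.37], [-87.48, 267.48], [13.55, 161.25], [-162.69, 162.69]. Speed limits (degrees/s): [159.86, 159.86, 180, 180, 180, 180].

INTERFACE

Orientations are given as [roll, pitch, yaw] about the fixed x, y, z axes, in that order (R = Rz(yaw) Ry(pitch) Rx(roll)).
In Python, from workcell import arm, effector, kinematics, cams, workorder, read_clock, read_q, read_dq, read_tau, read_tool_pos, read_tool_rot, read_contact_force, read_moment, read_opening gives the robot as it stands. The module is installed in compiled form; this text tells all that it offers. Calls block until the motion is done:
- arm.movep(position, orientation): joint-space move of the TCP to a pose.
- arm.move_straight(position, speed=0.15, rot=None): straight line of the TCP; rot=None keeps the orientation; speed is the mean speed in m/s.
- arm.movej(angles): joint-space move.
- effector.command_gripper(opening, effort=None): finger opening in m; effort is the grip in N (None keeps the last); returns when the fingers have stopped.
- arm.sleep(seconds).
- kinematics.inverse_kinematics(position, orientation): joint angles nearest the present ones, or None.
- cams.read_camera(name): name is "scene" or "top"; returns a dict with "pixels" (384x512x3 uint8, red, green, blue), "range_z" (384x512 float32, m along the optical axis (not along the pixel's ray), 0 where there is no reading), "fx", "fy", "cx", "cy" (pixels), "position" and "rotation" of the camera in the world. Camera axes: x right, y down, z forward; pixel columns grow to the right and rows downward; lengths in m; the calibration is good to about 2 mm. A picture is of the moment at which its call begins.
A pose or a line that the arm cannot do raises arm.IKError and nothing moves.
- workorder.finish_job(): hands the job in, once; it reports no verdict.
Readings, each from a call of its own:
- read_clock(): time.
- read_q(): joint angles.
- read_dq(): joint speeds.
- read_tau(): joint torques, N m.
- read_tool_pos(): TCP position.
- read_tool_rot(): TCP orientation.
- read_contact_force(): force on the tool from outside, world axes, zero at the start.
- read_moment(): the same for the moment, N m.
- read_opening(): finger opening in m.
Only numpy, scipy, OpenCV 4.12 (cv2) and the standard library are available. Lean on these libraries where they do the work, as an engineer would, in place of code of your own. Each camera call takes 0.05 s, during which the arm holds its last target.

TASK

Lay out a painting place: stand the wooden toy car on its wheels in the middle of the raised plywood stand, lengthwise along it, and put the tall jar on the table just to the robot's left of the stand, in line with the stand's length, leaving a gap of about 4 cm between them. Set the squat jar in the middle of the round cork coaster and put the small tin on top of it, centred on its lid. Leave the middle-sized jar and the wooden house where they are.

Things in the scene. Friction and masses are not known exactly. Their poses are not given: they have to be found in the camera images.
- toy_car: Loose plain wooden toy car, 110 mm long (y axis), 52 mm wide over wheels, 52 mm high, 120 g. Origin: centre of footprint, bottom of wheels; z up. Flat body sides, 36 mm apart along x, start 12 mm up; the central cab (42 mm long) is 52 mm high, the rest 30 mm. Fixed wheels, 24 mm in diameter, are centred at y = +-36 mm and stick out 8 mm; 48 mm of bare side lies between. Either way round is fine.
- tall_jar: Loose tall closed paint jar with a flat metal lid, the tallest of the three jars: straight cylinder 48 mm in diameter, 105 mm high, 220 g. Origin: centre of its underside, z up.
- squat_jar: Loose squat closed paint jar with a flat metal lid, the lowest and widest of the three jars: straight cylinder 62 mm in diameter, 50 mm high, 200 g. Origin: centre of its underside, z up.
- small_tin: Loose small all-metal tin: cylinder 42 mm in diameter, 32 mm high, 70 g. Origin: centre of its underside, z up.
- stand: Fixed raised painting stand, a plain plywood block 160 mm long (its y axis, which points roughly to the robot's left, +y), 80 mm wide (its x axis), 24 mm high. Origin: centre of its underside on the table; z up. The tall jar belongs off its +y end, on the line of its y axis.
- coaster: Fixed round cork coaster lying on the table, 104 mm in diameter, 6 mm thick. Origin: centre of its underside; z up.
- tile: Fixed square white ceramic tile lying on the table, 100 x 100 mm, 6 mm thick; a bystander, nothing belongs on it. Origin: centre of its underside; z up.
- middle_jar: Loose bystander: the middle-sized closed paint jar with a flat metal lid, cylinder 54 mm in diameter, 75 mm high, 200 g; to be left alone. Origin: centre of its underside, z up.
- wooden_house: Loose bystander: small wooden house with a ridged roof (ridge along its y axis), 47 x 56 mm, 64 mm high, 100 g; to be left alone. Origin: centre of its underside, z up.
There are look-alikes about, which are no part of the job. What is shaped like the tall_jar but blue or pink is not meant.

How it is judged (in metres and radians):
At the end, for the whole second after the job is handed in: All upright and at rest: car within 15 mm of the stand's centre, along it to 0.2 rad; tall jar on the table off its left end, gap 25-60 mm, within 18 mm of its axis; squat jar within 14 mm of the coaster's centre; tin on its lid within 10 mm of centre; bystanders moved under 30 mm (horizontal distance between toy_car and stand below 0.015 m and angle between the y axis of toy_car and the y axis of stand, either way round below 0.2 rad and z of toy_car in the frame of stand between 0.021 and 0.028 m and y of tall_jar in the frame of stand between 0.129 and 0.164 m and x of tall_jar in the frame of stand between -0.018 and 0.018 m and height (world z) of tall_jar between -0.003 and 0.004 m and horizontal distance between squat_jar and coaster below 0.014 m and z of squat_jar in the frame of coaster between 0.003 and 0.01 m and horizontal distance between small_tin and squat_jar below 0.01 m and z of small_tin in the frame of squat_jar between 0.046 and 0.054 m and angle between each of toy_car, tall_jar, squat_jar, small_tin's own z axis and vertical below 0.1 rad and linear speed of each of toy_car, tall_jar, squat_jar, small_tin below 0.02 m/s and angular speed of each of toy_car, tall_jar, squat_jar, small_tin below 0.2 rad/s and distance of each of middle_jar, wooden_house from where it was at the start of the episode below 0.03 m and angle between each of middle_jar, wooden_house's own z axis and vertical below 0.15 rad); the robot touches nothing.
It fails at once if the middle-sized jar or the wooden house was shoved away or knocked over (distance of any of middle_jar, wooden_house from where it was at the start of the episode above 0.04 m or angle between any of middle_jar, wooden_house's own z axis and vertical above 0.5 rad).
It also fails if it takes over 128 s, if anything falls off the work surface, if the arm or the gripper's body presses on something with over 40 N, if the wrist force passes 120 N, or if a joint passes its speed limit or range.

## Working session

There is one attempt and no reset: what is moved stays moved. The work goes in short steps, each a Python script; the robot and the scene stay as the last script left them, time stands still between calls to the robot, and variables do not carry over. Pictures are saved under pics/ and viewed, and the job is handed in when it is done.

```bash
mkdir -p pics; python3 - <<'E'
from workcell import *
import cv2,numpy as np
for n in ["scene","top"]:
    c=cams.read_camera(n); cv2.imwrite(f"pics/{n}0.png",cv2.resize(c["pixels"][:,:,::-1],(800,600)))
    np.savez(f"pics/{n}0.npz",**{k:np.array(v) for k,v in c.items()})
    print(n,c["fx"],c["cx"],c["cy"],c["position"],c["rotation"])
print(read_clock(),arm.hold_point_z,read_tool_rot(),read_tool_pos(),read_opening())
E
```

```text
scene 475.96402591046586 249.87405754222846 200.326874756194 [ 0.90338559 -0.60683571  0.8830328 ] [-138.77320949   -0.59157267   36.00053923]
top 397.3460902589255 250.36006517554665 184.00641116786608 [ 0.45584485 -0.00783159  1.00440256] [-176.7923474     0.73532156  -91.60518124]
0.1 0.0187 [-9.01226477e+01  1.81091465e-02 -2.27901419e+01] [0.26110066 0.62173881 0.19396505] 0.08525716111059017
```

View pics/scene0.png

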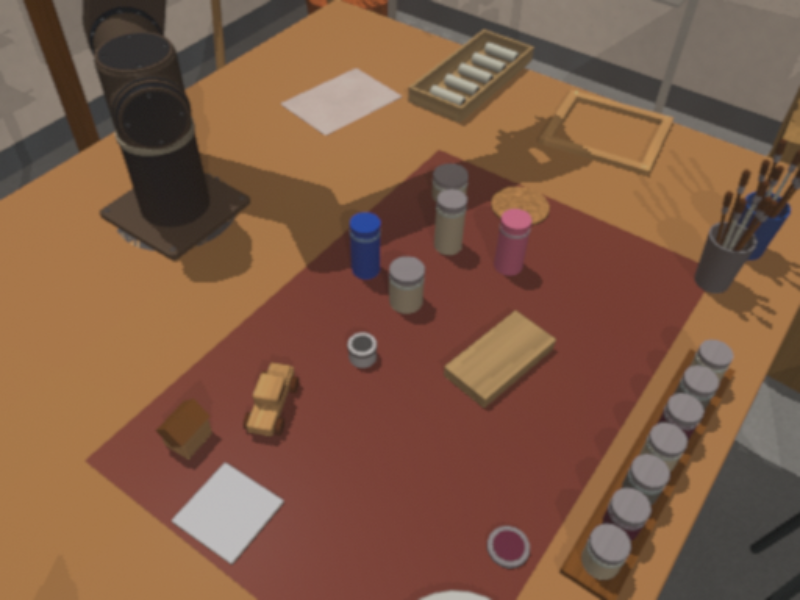

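View pics/top0.png

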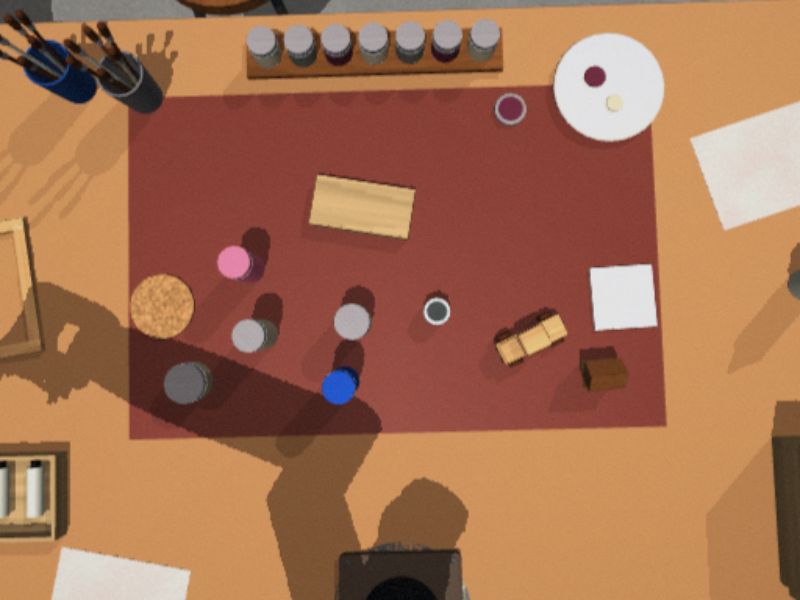

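The top view shows up as +x and left as +y. The stand is at (362,206), the coaster at (162,306), the tall-jar candidate at (250,335) and the middle-jar candidate at (352,321). The squat-jar candidate is at (187,383) in shadow, the tin at (437,311), the car at (532,338), the house at (604,374), and the blue and pink decoys at (340,385) and (235,262). I'll measure these with depth from both views.

```bash
cat > h.py <<'E'
import numpy as np,cv2
from scipy.spatial.transform import Rotation as R
def cloud(c):
    z=np.asarray(c["range_z"],float);h,w=z.shape
    u,v=np.meshgrid(np.arange(w),np.arange(h))
    fx,fy,cx,cy=[float(c[k]) for k in("fx","fy","cx","cy")]
    P=np.stack([(u-cx)/fx*z,(v-cy)/fy*z,z],-1)
    W=P@R.from_euler("xyz",c["rotation"],degrees=True).as_matrix().T+c["position"]
    W[z==0]=np.nan
    return W
def blobs(W,zmin=0.015,box=((0.3,0.85),(-.4,.5)),pr=True):
    m=(W[...,2]>zmin)&(W[...,0]>box[0][0])&(W[...,0]<box[0][1])&(W[...,1]>box[1][0])&(W[...,1]<box[1][1])
    n,l,s,_=cv2.connectedComponentsWithStats(m.astype(np.uint8),connectivity=4)
    out=[]
    for i in range(1,n):
        if s[i,4]<40: continue
        p=W[l==i]; zt=np.percentile(p[:,2],90); t=p[p[:,2]>zt-.006]
        rc=cv2.minAreaRect((t[:,:2]*1000).astype(np.float32))
        (x,y),r=cv2.minEnclosingCircle((t[:,:2]*1000).astype(np.float32))
        out.append((i,p,t))
        if pr: print("bb",s[i,:4],"n",s[i,4],"ztop %.4f"%np.median(t[:,2]),"mean",t[:,:2].mean(0).round(4),"rect",np.round(rc[0],1),np.round(rc[1],1),round(rc[2],1),"circ",round(x,1),round(y,1),round(r,1))
    return out
E
python3 - <<'E'
from h import *
for n in["top","scene"]:
    c=dict(np.load(f"pics/{n}0.npz")); W=cloud(c); print(n)
    blobs(W)
    # table level
    print("mat z",np.nanmedian(W[(abs(W[...,0]-.5)<.03)&(abs(W[...,1]+.02)<.03)][:,2]))
    # low things
    m=(W[...,2]>.0035)&(W[...,2]<.012)
    nn,l,s,_=cv2.connectedComponentsWithStats(m.astype(np.uint8),connectivity=4)
    for i in range(1,nn):
        if s[i,4]>250:
            p=W[l==i]; print("low",s[i],np.median(p,0).round(4),p.mean(0).round(4),[np.round(q,1) for q in cv2.minAreaRect((p[:,:2]*1000).astype(np.float32))])
E
```

```text
top
bb [41 25 62 47] n 1018 ztop 0.1913 mean [0.8271 0.4081] rect [825.1 402.2] [71.9 37.2] 77.5 circ 836.1 399.7 36.0
bb [13 36 11  9] n 44 ztop 0.1779 mean [0.8296 0.4978] rect [830.5 497.9] [8.2 4.7] 12.9 circ 830.3 498.6 4.3
bb [34 44 25 21] n 246 ztop 0.0979 mean [0.8369 0.4866] rect [837.5 487. ] [ 7.6 31.5] 49.0 circ 837.9 487.5 15.7
bb [198 112  68  42] n 2041 ztop 0.0233 mean [0.6415 0.0468] rect [642.1  46.9] [159.8  80.6] 79.5 circ 642.1 46.9 87.4
bb [139 158  30  23] n 508 ztop 0.1046 mean [0.5499 0.2315] rect [549.8 231.4] [46.4 46.8] 21.3 circ 550.0 231.7 24.1
bb [271 191  17  18] n 238 ztop 0.0314 mean [ 0.4714 -0.0665] rect [472.  -65.9] [39.3 39.2] 88.4 circ 471.2 -66.7 20.8
bb [214 195  24  23] n 430 ztop 0.0743 mean [0.4587 0.064 ] rect [458.5  63.4] [52.  51.5] 88.4 circ 458.7 64.0 26.9
bb [317 200  46  35] n 813 ztop 0.0506 mean [ 0.4236 -0.213 ] rect [ 423.8 -213.7] [35.2 42.6] 25.1 circ 423.6 -213.5 24.8
bb [148 205  29  21] n 492 ztop 0.1045 mean [0.4423 0.2124] rect [442.3 212.3] [47.3 45.3] 88.4 circ 442.3 212.6 24.0
bb [373 230  30  21] n 528 ztop 0.0582 me
[... 2743 characters left out ...]
 97   54 1460] [ 0.0494 -0.05    0.0099] [ 0.0296 -0.0271  0.0095] [array([-0. , -3.6]), array([194.9, 196.3]), np.float64(89.6)]
low [426 236  45  75 408] [0.9276 0.0989 0.0103] [0.9277 0.1051 0.0101] [array([927.7, 108.6]), array([238.5,  13.3]), np.float64(89.5)]
low [358 272  59 112 973] [ 0.8741 -0.1491  0.0102] [ 0.8879 -0.1196  0.01  ] [array([898.6, -67.6]), array([ 69.9, 254. ]), np.float64(0.1)]
low [ 110  296   71   65 1904] [ 0.4884 -0.3747  0.0053] [ 0.4882 -0.3741  0.0054] [array([ 487.3, -372.2]), array([101.5, 100.6]), np.float64(2.3)]
low [312 337  27  27 545] [ 0.7992 -0.2038  0.0072] [ 0.7993 -0.2038  0.0073] [array([ 798.6, -203.4]), array([50.7, 51.2]), np.float64(75.6)]
```

```bash
python3 - <<'E'
import numpy as np,cv2
c=np.load("pics/top0.npz")["pixels"][:,:,::-1]
a=cv2.resize(c[170:260,80:260],(800,400),interpolation=cv2.INTER_CUBIC)
c2=np.load("pics/scene0.npz")["pixels"][:,:,::-1]
b=cv2.resize(c2[95:245,80:380],(800,400),interpolation=cv2.INTER_CUBIC)
cv2.imwrite("pics/c1.png",a);cv2.imwrite("pics/c2.png",b)
E
```

```text
(no output)
```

View pics/c2.png

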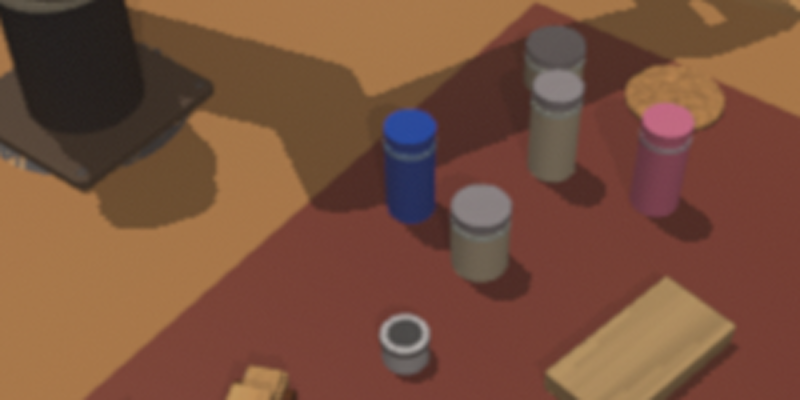

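```bash
cat >> h.py <<'E'
from workcell import *
def rot(yaw): return [-90,0,yaw]
def pick(x,y,z,yaw,up=0.2,effort=40,speed=0.15):
    arm.movep([x,y,up],rot(yaw)); effector.command_gripper(0.085)
    arm.move_straight([x,y,z],speed)
    effector.command_gripper(0.0,effort)
    print("grip open %.4f"%read_opening(),"F",np.round(read_contact_force(),1),"tcp",np.round(read_tool_pos(),4))
def lift(up=0.2,speed=0.15):
    p=read_tool_pos(); arm.move_straight([p[0],p[1],up],speed)
    print("lift open %.4f"%read_opening(),"F",np.round(read_contact_force(),1))
def place(x,y,z,yaw,up=0.2,speed=0.12):
    arm.movep([x,y,up],rot(yaw))
    arm.move_straight([x,y,z+.02],speed); arm.move_straight([x,y,z],0.04); arm.sleep(.2)
    print("at place F",np.round(read_contact_force(),1),"tcp",np.round(read_tool_pos(),4))
    effector.command_gripper(0.085); arm.sleep(.1)
    arm.move_straight([x,y,up],0.15); print("t",read_clock())
def snap(tag):
    o={}
    for n in("top","scene"):
        c=cams.read_camera(n); np.savez(f"pics/{n}{tag}.npz",**{k:np.array(v) for k,v in c.items()})
        cv2.imwrite(f"pics/{n}{tag}.png",cv2.resize(c["pixels"][:,:,::-1],(800,600))); o[n]=cloud(c)
    return o
E
python3 - <<'E'
from h import *
try:
    for p,y in [((.371,.323,.011),0),((.492,.373,.017),0),((.471,-.069,.004),0),((.4423,.210,.05),0),((.668,.187,.05),0),((.4236,-.216,.01),-65),((.642,.044,.034),-100.5)]:
        print(np.round(kinematics.inverse_kinematics(list(p),rot(y)),1), np.round(kinematics.inverse_kinematics([p[0],p[1],.2],rot(y)),1))
    pick(.371,.323,.011,0); lift()
except Exception as e: print(repr(e))
E
```

```text
[ 29.2   7.2 122.7   0.   50.1 -60.8] [ 29.2  -7.5 115.2   0.   72.3 -60.8]
[ 27.8  20.8 105.1   0.   54.1 -62.2] [ 27.8   9.   98.5   0.   72.4 -62.2]
[ -20.6    6.1  125.     0.    49.  -110.6] [ -20.6   -9.7  117.2    0.    72.5 -110.6]
[ 13.5   3.  122.2   0.   54.7 -76.5] [ 13.5  -7.8 115.5   0.   72.3 -76.5]
[  7.3  26.7  93.    0.   60.4 -82.7] [  7.3  18.5  87.2   0.   74.3 -82.7]
[-39.3   5.4 124.9   0.   49.7 -64.3] [-39.3  -9.8 117.2   0.   72.5 -64.3]
[ -5.1  22.3 100.9   0.   56.8   5.4] [-5.1 12.3 94.8  0.  72.9  5.4]
grip open -0.0000 F [ 0.2 -1.4 10.1] tcp [0.3738 0.3241 0.0139]
lift open 0.0002 F [ 0.4  0.3 -0.7]
```

```bash
python3 - <<'E'
from h import *
print(read_tool_pos(),read_tool_rot(),read_opening(),read_clock())
o=snap("1")
for n in o: print(n); blobs(o[n],box=((.25,.6),(.1,.5)))
E
```

```text
[0.37309529 0.32374332 0.19866308] [-9.00691646e+01  1.23954427e-01 -7.36122221e-04] 0.00016605470620265092 5.1083
top
bb [139 158  30  23] n 502 ztop 0.1045 mean [0.5499 0.2317] rect [550.1 231.9] [46.1 46.9] 47.8 circ 549.9 231.8 23.8
bb [148 205  29  21] n 491 ztop 0.1045 mean [0.4424 0.2122] rect [442.3 212.4] [46.3 46.3] 37.6 circ 442.6 212.5 23.9
bb [  0 229  99 155] n 10687 ztop 0.5602 mean [0.2854 0.2518] rect [280.5 250.8] [82.3 38.3] 60.0 circ 285.8 247.8 41.2
bb [105 232  30  27] n 625 ztop 0.0496 mean [0.3711 0.3251] rect [370.9 325.2] [60.9 60.6] 48.9 circ 370.6 325.7 31.2
scene
bb [278   0  37  55] n 1204 ztop 0.3750 mean [0.3895 0.295 ] rect [384.3 298.9] [72.4 29.8] 28.5 circ 377.6 311.2 36.2
bb [276 105  23  55] n 1004 ztop 0.1030 mean [0.4435 0.2055] rect [442.4 207.6] [44.4 50.5] 15.6 circ 442.0 207.6 25.4
bb [317 134  23  39] n 678 ztop 0.1029 mean [0.5509 0.2254] rect [549.3 227.3] [45.7 48. ] 54.5 circ 549.4 226.5 25.3
```

View pics/scene1.png

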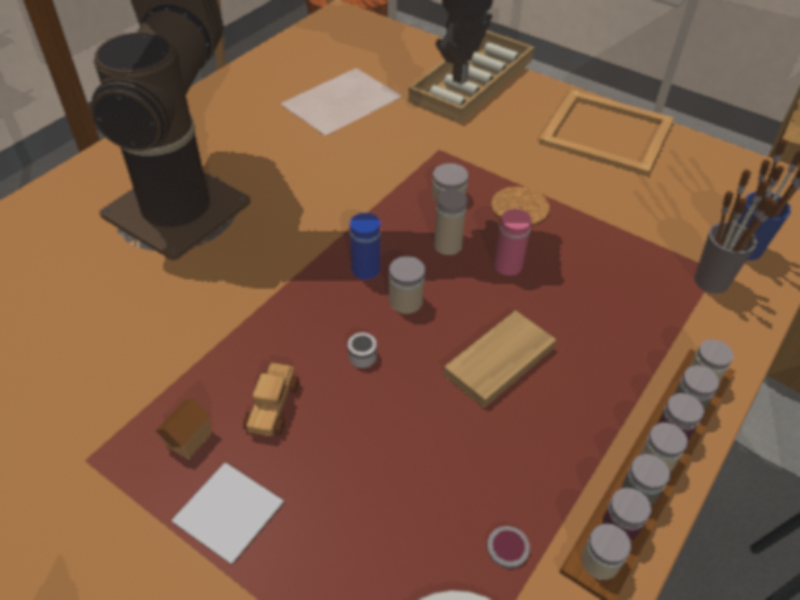

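View pics/top1.png

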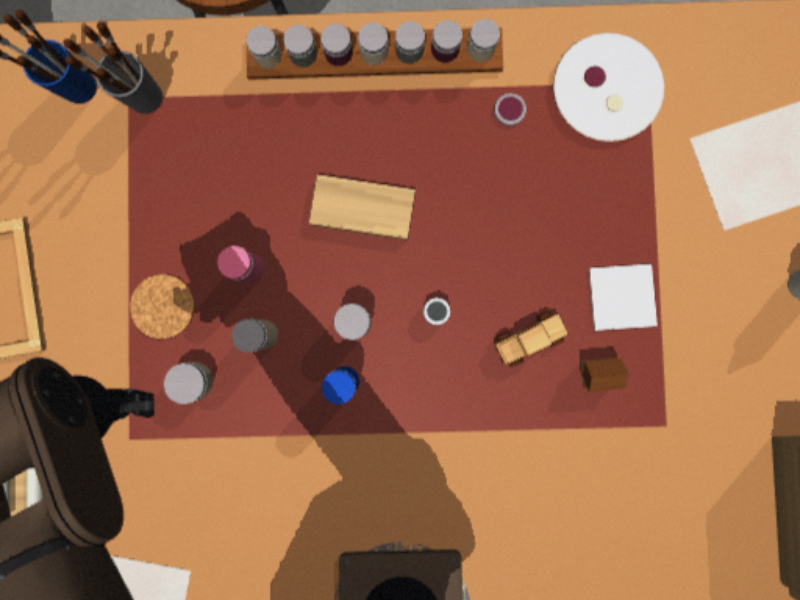

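```bash
python3 - <<'E'
from h import *
p=read_tool_pos();print(p,read_q(),read_dq())
for n in("top","scene"):
    c=dict(np.load(f"pics/{n}1.npz"))
    M=R.from_euler("xyz",c["rotation"],degrees=True).as_matrix()
    for q in (p,[p[0],p[1],.4],[.371,.323,.05]):
        d=M.T@(np.array(q)-c["position"]); u=d[0]/d[2]*c["fx"]+c["cx"];v=d[1]/d[2]*c["fy"]+c["cy"];print(n,u*800/512,v*600/384)
    W=cloud(c); m=(W[...,2]>.17)&(W[...,2]<.26)&(abs(W[...,1]-.3)<.25)&(abs(W[...,0]-.4)<.15)
    Q=W[m]; print(len(Q),Q.min(0),Q.max(0),Q.mean(0))
    im=cv2.imread(f"pics/{n}1.png"); b=im[340:480,60:260] if n=="top" else im[0:210,360:600]
    cv2.imwrite(f"pics/crop1{n}.png",cv2.resize(b,None,fx=3,fy=2.8))
E
```

```text
[0.37319041 0.32380158 0.19877738] [ 2.91632720e+01 -7.00717968e+00  1.14933787e+02 -1.97701160e-04
  7.22040567e+01 -6.08362378e+01] [ 0.06068514 -0.08740672 -0.26854371 -0.00393704  0.01285901  0.01718408]
top 144.79924028687924 393.4459814574615
top 59.982567567156366 417.1674142299168
top 185.02411885891922 383.7694513252059
13 [0.38123377 0.31825503 0.23767626] [0.38407595 0.33228126 0.25875666] [0.38328204 0.32221399 0.24776098]
scene 458.26378486871084 99.80940911669994
scene 469.3457832770142 -22.997346719506016
scene 450.4195250573346 172.38995632309047
89 [0.36382899 0.30494076 0.23459317] [0.38513017 0.32967212 0.25968805] [0.37680546 0.31333693 0.24849062]
```

View pics/crop1top.png

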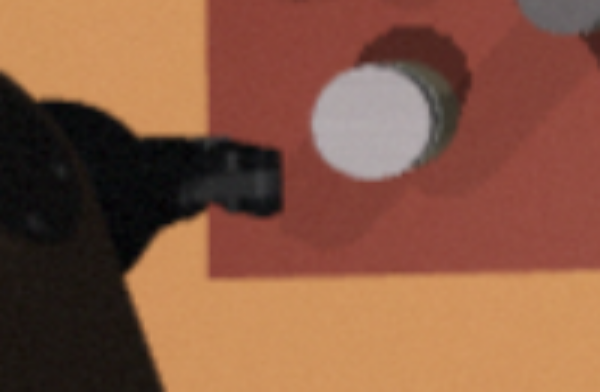

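View pics/crop1scene.png

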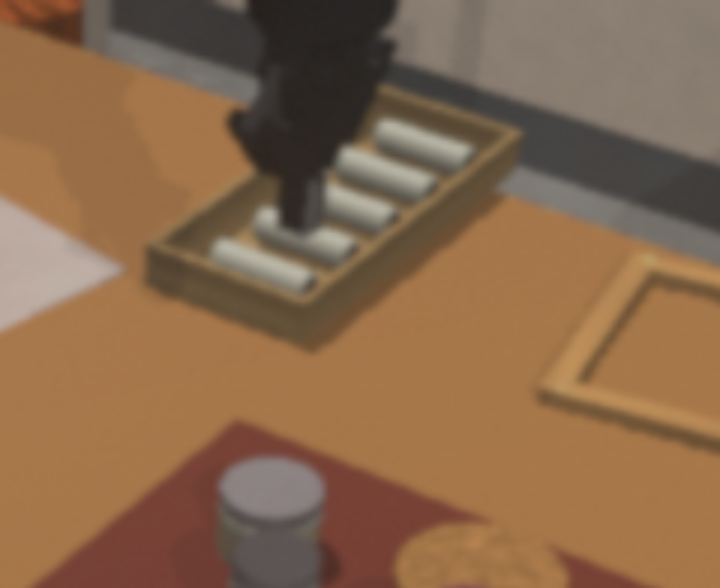

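The top view shows the squat jar untouched at (185,383). The scene view shows the shut fingertips at (460,77), while the reported TCP projects to (458,100). The real tips therefore appear about 36 mm above the reported TCP, which fits the fingers closing on the lid with 10 N. I'll check this by touching the table gently.

```bash
python3 - <<'E'
from h import *
arm.movep([.43,.33,.1],rot(0)); arm.move_straight([.43,.33,0.0],.12); arm.sleep(.2)
print(np.round(read_contact_force(),2))
z=0.0
while z>-.05:
    z-=.003; arm.move_straight([.43,.33,z],.03)
    f=read_contact_force()[2]; print(round(z,4),round(f,2),np.round(read_tool_pos(),4))
    if f>4: break
arm.move_straight([.43,.33,.1],.15); arm.sleep(.2); print(read_clock(),read_contact_force())
E
```

```text
[0.54 0.02 0.29]
-0.003 0.09 [ 0.4298  0.3299 -0.0032]
-0.006 -0.91 [ 0.4297  0.3299 -0.0064]
-0.009 0.37 [ 0.4298  0.3299 -0.0093]
-0.012 0.39 [ 0.4298  0.3299 -0.0123]
-0.015 0.38 [ 0.4298  0.3299 -0.0153]
-0.018 0.15 [ 0.4298  0.3299 -0.0183]
-0.021 -0.86 [ 0.4298  0.3299 -0.0213]
-0.024 0.03 [ 0.4298  0.3299 -0.0243]
-0.027 0.6 [ 0.4298  0.3299 -0.0273]
-0.03 -0.33 [ 0.4298  0.3299 -0.0303]
-0.033 0.23 [ 0.4298  0.3299 -0.0333]
-0.036 -0.14 [ 0.4301  0.33   -0.036 ]
-0.039 16.69 [ 0.4301  0.3301 -0.0361]
11.45 [ 0.27471173 -0.31389939  0.50984983]
```

The table contact came at a reported z of -0.036, so I'll subtract 36 mm from every TCP height.

```bash
sed -i 's/^def pick(.*/&\n    z-=DZ; up-=DZ/; s/^def place(.*/&\n    z-=DZ; up-=DZ/; s/^def lift(.*/&\n    up-=DZ/; s/^def rot/DZ=.036\ndef rot/' h.py; cat >> h.py <<'E'
def tp(): p=np.array(read_tool_pos()); p[2]+=DZ; return np.round(p,4)
E
sed -i 's/np.round(read_tool_pos(),4)/tp()/' h.py
python3 - <<'E'
from h import *
pick(.371,.323,.011,0); o=snap("2")
lift(.2)
place(.492,.373,.0185,0)
arm.movep([.45,.05,.25],rot(0))
o=snap("3")
for n in o: print(n); blobs(o[n],box=((.25,.6),(.1,.5)))
E
```

```text
grip open 0.0608 F [-0.5 -0.   5.7] tcp [0.3718 0.3235 0.0121]
lift open 0.0610 F [-0.4  0.1 -2.2]
at place F [ 0.5  0.3 -0.9] tcp [0.4919 0.373  0.0182]
t 20.6917
top
bb [136 158  34 226] n 2639 ztop 0.6030 mean [0.3006 0.1059] rect [303.8 103.8] [15.2 45.1] 74.1 circ 305.1 108.3 22.7
bb [ 83 184  32  25] n 645 ztop 0.0558 mean [0.4913 0.3738] rect [491.3 374.8] [62.1 57.8] 88.4 circ 491.3 374.3 31.5
scene
bb [271  36  12  30] n 197 ztop 0.3974 mean [0.4602 0.1085] rect [460.2 109.2] [ 6.5 11.6] 33.3 circ 459.7 109.0 6.3
bb [316 110  30  63] n 1160 ztop 0.1030 mean [0.5508 0.2247] rect [550.  226.4] [45.1 49.6] 58.6 circ 551.2 226.2 26.1
bb [278 121  21  39] n 647 ztop 0.1031 mean [0.4431 0.2059] rect [442.6 207.2] [45.2 49.1] 21.8 circ 441.6 207.2 25.2
```

View pics/top3.png

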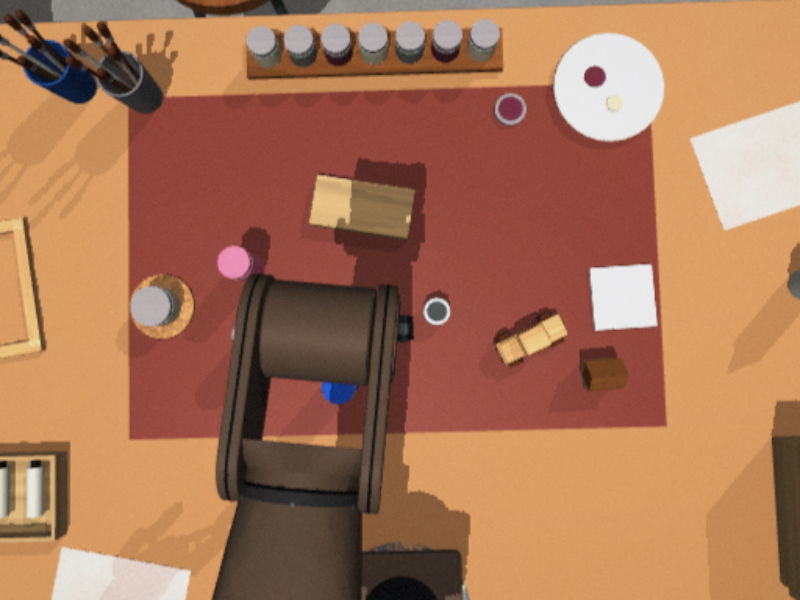

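The top view shows the squat jar on the coaster at (155,306), about 1.5 mm off centre. The top camera reads within about 1 mm of the grip position, so I'll use it. Next is the tin.

```bash
python3 - <<'E'
from h import *
pick(.4715,-.0675,.005,0); lift(.22)
place(.4916,.373,.0625,0,up=.22)
arm.movep([.45,.02,.25],rot(0))
o=snap("4")
for n in o: print(n); blobs(o[n],box=((.4,.6),(.3,.5))); 
W=o["top"]; m=(abs(W[...,0]-.491)<.06)&(abs(W[...,1]-.374)<.06)
for a,b in((.04,.065),(.08,.1)):
  p=W[m&(W[...,2]>a)&(W[...,2]<b)]; print(len(p),p.mean(0),cv2.minEnclosingCircle((p[:,:2]*1000).astype(np.float32)))
im=cv2.imread("pics/scene4.png");cv2.imwrite("pics/c4.png",cv2.resize(im[130:330,340:600],None,fx=3,fy=3))
E
```

```text
grip open 0.0406 F [ 0.2 -0.2  3.9] tcp [ 0.4721 -0.0677  0.0057]
lift open 0.0408 F [ 0.3 -0.3 -1.2]
at place F [-0.4  0.1 -0.5] tcp [0.4916 0.373  0.0624]
t 32.0083
top
bb [ 82 184  33  25] n 665 ztop 0.0876 mean [0.4917 0.3732] rect [491.6 373.7] [41.3 39.6] 89.3 circ 491.5 373.4 21.4
scene
bb [322 103  24  33] n 592 ztop 0.0857 mean [0.492  0.3666] rect [490.6 368.2] [40.4 44.6] 27.9 circ 490.5 368.1 22.6
273 [0.48986981 0.36065188 0.05443065] ((491.34918212890625, 373.22076416015625), 31.13849639892578)
273 [0.49166281 0.37278321 0.08748816] ((491.5299072265625, 373.40850830078125), 21.435413360595703)
```

View pics/c4.png

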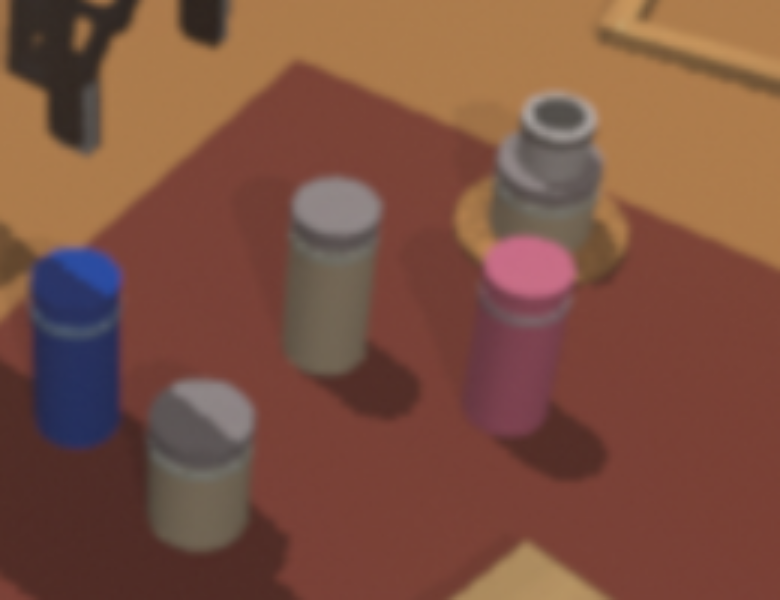

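The crop shows the tin centred on the squat jar at (558,115), with no measurable offset. Next are the tall jar and the car.

```bash
python3 - <<'E'
from h import *
pick(.4428,.2114,.05,0,up=.22); lift(.25)
place(.669,.1895,.0515,0,up=.25)
pick(.4239,-.2145,.012,-65,up=.2); lift(.2)
place(.6425,.046,.0375,-100.5,up=.2)
arm.movep([.45,-.35,.3],rot(-90)); 
o=snap("5")
for n in o: print(n); blobs(o[n],box=((.3,.8),(-.45,.5)))
E
```

```text
grip open 0.0474 F [-0.5 -1.   4.5] tcp [0.4434 0.2114 0.0508]
lift open 0.0472 F [ 0.5  0.3 -3. ]
at place F [-1.3  0.2 -2.2] tcp [0.6689 0.1895 0.0513]
t 43.15
grip open 0.0358 F [-0.9  1.2  3.5] tcp [ 0.4242 -0.2147  0.0125]
lift open 0.0355 F [ 0.1  0.1 -1.1]
at place F [ 0.   0.6 -1.2] tcp [0.6425 0.046  0.0375]
t 53.75
top
bb [157 107  27  27] n 523 ztop 0.1045 mean [0.6673 0.19  ] rect [667.7 189.9] [46.  45.1] 88.9 circ 667.5 189.9 24.2
bb [198 112  68  42] n 2047 ztop 0.0748 mean [0.64   0.0457] rect [640.9  45.8] [41.7 36.9] 77.9 circ 640.2 45.5 25.0
bb [358 156 154 228] n 17982 ztop 0.6601 mean [ 0.3207 -0.1714] rect [ 326.1 -164.1] [115.2  49. ] 88.7 circ 317.8 -163.6 59.5
bb [139 158  30  23] n 506 ztop 0.1046 mean [0.5498 0.2315] rect [550.3 231.5] [46.5 46.2] 36.6 circ 550.0 231.7 23.9
bb [ 82 184  33  25] n 665 ztop 0.0881 mean [0.4916 0.3734] rect [491.5 373.6] [41.7 39.3] 50.7 circ 491.6 373.6 21.4
bb [214 195  24  23] n 429 ztop 0.0742 mean [0.4586 0.0639] rect [458.5  63.5] [52.  51.5] 88.1 circ 458.6 64.1 26.9
bb [373 230  30  21] n 524 ztop 0.0580 mean [ 0.3661 
[... 329 characters left out ...]
3  30  70] n 1277 ztop 0.1030 mean [0.5511 0.2248] rect [550.7 226. ] [47.1 47.3] 67.3 circ 551.1 227.4 25.8
bb [223 136  20  39] n 678 ztop 0.1029 mean [0.3654 0.0766] rect [365.5  77.2] [48.  46.4] 73.4 circ 363.8 78.0 25.8
bb [349 163  27  40] n 761 ztop 0.1030 mean [0.6681 0.1846] rect [667.8 186. ] [48.5 46.4] 82.4 circ 666.9 186.6 25.7
bb [249 164  22  33] n 638 ztop 0.0734 mean [0.4598 0.0576] rect [458.5  58.6] [50.4 55.8] 34.4 circ 458.5 59.1 28.5
bb [284 199  71  59] n 2004 ztop 0.0739 mean [0.6426 0.0388] rect [641.5  41. ] [43.1 36.9] 81.6 circ 642.5 39.4 25.4
bb [ 99 255  35  36] n 724 ztop 0.0574 mean [ 0.3696 -0.327 ] rect [ 368.1 -326.1] [22.5 56.1] 0.7 circ 368.0 -326.0 28.2
```

View pics/top5.png

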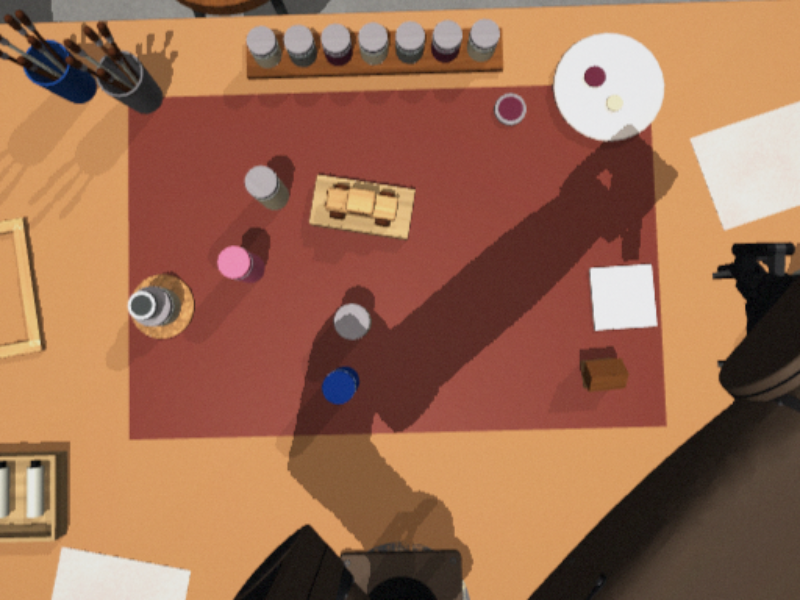

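View pics/scene5.png

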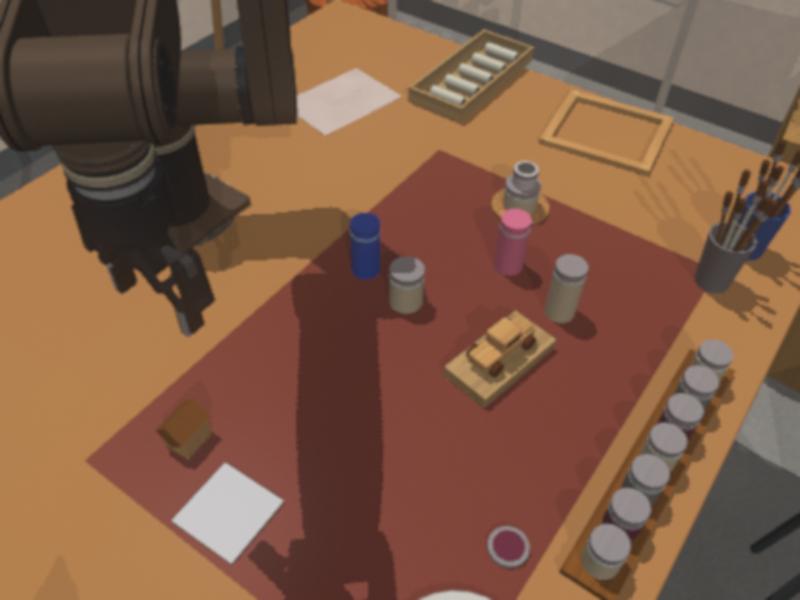

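The car sits on its wheels in the middle of the stand at (362,203), within 3 mm and about 2°. The tall jar is at (265,185): 145 mm along the stand's axis, 1 mm off it, so the gap is about 41 mm. The bystanders have not moved. Handing in.

```bash
python3 - <<'E'
from workcell import *
workorder.finish_job(); print(read_clock())
E
```

```text
the job is handed in; nothing more can be done
the job is handed in; nothing more can be done
```

I set up the painting place as asked and handed it in at about 54 s on the robot's clock. The last camera checks put everything inside the judged limits:

| Thing | Result of the last check |
|---|---|
| Squat jar | about 1.5 mm from the coaster's centre |
| Small tin | on the squat jar's lid, under 1 mm from its centre |
| Tall jar | 145 mm along the stand's axis (gap about 41 mm), 1 mm off the axis |
| Toy car | on its wheels on the stand, 2–3 mm from the centre, within about 2° of lengthwise |
| Middle jar, wooden house | moved under 1 mm |

**Failed first grasp:** the fingers shut on top of the squat jar's lid and pressed it with about 10 N; the jar did not move. The real fingertips sit 36 mm above the reported TCP. I confirmed this with a gentle touch on the table and corrected every later height for it.

**Camera disagreement:** the two cameras differ by about 5 mm in y. I used the top camera, which matched the gripper's position to about 1 mm.

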